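# Unbolt the socket chest and flip its lid back

### The job

Open the steel socket chest on the workshop bench with your fingertips: push the slide bolt on its front fully back by its knob, then push the lid up from under its lip and over past its balance point, so that it is left lying back on its rests by its own weight. Do not fling the lid over or squeeze or force the bolt or lid, do not lift, tip or drag the chest, and leave the oil can, flask and hammer where they are.

Things in the scene. Friction and masses are not known exactly. Their poses are not given: they have to be found in the camera images.
- chest: Loose olive steel socket chest, 6 kg, 170 mm deep (x), 360 wide (y), 120 high. Origin: centre of its underside. x points from the front (bolt, lip; it faces the robot's right side) to the back (hinge), z up. Front wall at x = -85 mm. Sockets inside, up to 54 mm high. Two straps rise 55 mm above the back rim at y = +-105 mm, leaning back: the opened lid leans on them. Slides or tips if shoved hard.
- lid (a joint): Lid angle, rad: 0 shut, grows as it opens, 2.0 lies back on the straps. Hinge along the chest's y at the top back edge. Balance point about 1.65: before it the lid falls shut, past it it falls open. Lid 174 mm deep, 370 wide, plate 4 mm thick; an 18 mm deep skirt edges its front and sides on the inner side. 0.5 to 1.05 kg (2 to 6 N at the lip).
- bolt (a joint): Slide bolt, m: 0 shot (0 to 0.004 at the start), 0.028 fully back (hard stop). It slides along the chest's -y. When shot, its 10 mm rod passes through a keeper loop on the lid and locks the lid; it is clear beyond 0.016. About 2 N of friction; stays where it is left.
- knob (a point): Point on the bolt's knob, moves with it. The knob is a 12 mm round steel stem (16 mm over its last 8 mm), level, standing out from the chest's front along its -x, 85 mm above the bench; its end is 14 mm further out than this point, and it is clear of the guide straps from 15 mm behind this point outwards. Chest frame, bolt at 0: (-122, -103, 85) mm.
- lip (a point): Centre of the underside of the lid's finger lip, moves with the lid. The lip is a 4 mm ledge, 90 mm wide along the chest's y, centred, jutting out 27 mm from the lid's front skirt; a 7 mm rolled edge lies 13 mm further out than this point (1 mm lower). Free below it to the bench. 187 mm from the hinge; chest frame, lid shut: (-102, 0, 104) mm.
- hinge (a point): Middle of the lid's hinge line; chest frame (85, 0, 120) mm.
- oiler_mid (a point): Loose bare-steel oil can with a conical top and thin bent spout, 76 mm across, 160 mm high; point on its axis 50 mm above its underside. Leave alone.
- flask_mid (a point): Loose black flask, 64 mm across, 150 mm high; point at its centre. Leave alone.
- hammer_grip (a point): Loose hammer lying on the bench, 270 mm long; point on its handle. Leave alone.

How it is judged:
By the outcome, as a careful person would: the job done as asked, in the order asked, and still so for the second after the job is handed in, with the robot touching nothing.
It also fails if it takes over 53 s, if anything falls off the work surface, if the arm or the gripper's body presses on something with over 40 N, if the wrist force passes 120 N, or if a joint passes its speed limit or range.

### The arm

A 6-joint arm with a two-finger parallel gripper is mounted at the origin on the work surface. World frame = base frame: x ahead of the robot, y to its left, z up, the work surface at z = 0. Lengths are in m, angles in rad, forces in N, time in s.
With the tool pointing down it reaches from about 0.25 to 0.775 m from the base axis. Payload 4 kg.
Tool frame: the origin (TCP) lies at the very end of the fingers, on their centre line; the grasp point (between the pads) lies hold_point_z behind it (hold_point_z is the distance from the TCP to the grasp point, in m); z points along the fingers, y is the direction in which the jaws open and shut (so a half turn about z gives the same grasp; the last joint's range is limited). The gripper opens to 94 mm and grips with 3 to 60 N. Pads are 16 mm wide; open, the fingers measure 119 mm over their backs; the gripper's body (75 mm by 177 mm) begins 78 mm behind the grasp point.
Start: joints at [1.234, 0.087, 1.371, -0, 1.684, -0.103], TCP at [0.127, 0.535, 0.176] pointing down, gripper open.
Joint ranges: [-3.1, 3.1], [-0.76, 2.03], [0.27, 2.55], [-1.08, 4.22], [0.17, 2.65], [-2.57, 2.57]. Speed limits (rad/s): [2.79, 2.79, 3.14, 3.14, 3.14, 3.14].

### API

Orientations are given as [roll, pitch, yaw] about the fixed x, y, z axes, in that order (R = Rz(yaw) Ry(pitch) Rx(roll)).
In Python, from bench import * gives the robot as it stands.
- The arm moves only by the tool step_arm, never from a script. Its argument "increments" is text: rows parted by semicolons, each of 6 numbers parted by spaces: the shift along the tool's x, y, z in cm, then the turn, a rotation vector about the tool's x, y, z in rad. A call has 1 to 5 rows; each row shifts and turns the commanded pose from where the row before left it, along the tool's axes as they then stand; what a row does not reach is not made up. A row lasts 1/10 s, in which the tool goes at most 50 mm and 8.59 degrees, less where a joint would pass 70% of its speed; a pose out of reach is approached as far as the arm can. A call is refused whole if a number of a shift passes 5 or a number of a turn 0.15, either way. A call with a gripper value outside its range is refused whole. "claw" is the gripper's target within -1 to 1 (shut at 1, half-way at 0, fully open at -1), set as the call begins (left out, the last holds). The fingers move at their own pace and stop on an object; the grip force is fixed at half the most. Time passes only in rows, so rows that do not move let the fingers close. It gives the time, the measured TCP pose, the force and the opening at its end, in the units of the state.
- get_obs(): the state, without advancing time (a new reading comes with each control period).
- snapshot(name): name is "scene" or "top"; returns the picture (400x640x3 uint8, red, green, blue); there is no depth.
- calibration(name): a dict with "camera_matrix" (3x3 intrinsics, pixels), "eye" and "orientation" of the camera in the world. Camera axes: x right, y up, looking along -z (the intrinsics and any distortion apply to the point x, -y, -z); pixel columns grow to the right and rows downward; lengths in m; the calibration is good to about 2 mm. A picture is of the moment at which its call begins. calibration takes no time and is no camera call.
- close_job(): hands the job in, once; it reports no verdict.
The state is a dict: "time": time; "joint_positions": joint angles; "qvel": joint speeds; "joint_torque": joint torques, N m; "tool_pos": TCP position; "ee_rot": TCP orientation; "wrist_force": force on the tool from outside, world axes, zero at the start; "wrist_torque": the same for the moment, N m; "width": finger opening in m.
Only numpy, scipy, OpenCV 4.12 (cv2) and the standard library are available. Lean on these libraries where they do the work, as an engineer would, in place of code of your own. Each camera call takes 0.05 s, during which the arm holds its last target. There are 200 camera calls.

## Working session

There is one attempt and no reset: what is moved stays moved. The work goes in short steps, Python scripts to look and compute and a tool call to move; the robot and the scene stay as the last step left them, time stands still between calls to the robot, and variables do not carry over. Pictures are saved under pics/ and viewed, about 8 in all and at most 12, crops included, and the job is handed in when it is done.

Besides the shell and the picture viewer there is one more tool, called after ">>>" by a JSON object that holds its "api" and its "payload". step_arm: Moves the arm, as the interface text tells. Its arguments: {"type":"object","properties":{"increments":{"type":"string"},"claw":{"type":"number"}},"required":["increments"]}

```bash
ls; mkdir -p pics
python3 - <<'E'
from bench import *
import cv2
for n in("scene","top"):
    cv2.imwrite(f"pics/{n}0.png",snapshot(n)[:,:,::-1]); print(n,calibration(n))
o=get_obs();print(o)
E
```

```text
pics
scene {'camera_matrix': array([[365.58066892,   0.        , 321.09609933],
       [  0.        , 365.58066892, 201.08141444],
       [  0.        ,   0.        ,   1.        ]]), 'eye': array([1.28123869, 0.13366431, 0.68936629]), 'orientation': array([ 0.87241749, -0.02257298,  1.68806489])}
top {'camera_matrix': array([[498.34869302,   0.        , 314.84354732],
       [  0.        , 498.34869302, 199.59645296],
       [  0.        ,   0.        ,   1.        ]]), 'eye': array([0.35026362, 0.07259079, 1.06457698]), 'orientation': array([ 2.23397846e-01,  4.50701243e-04, -1.58227355e+00])}
{'time': 0.1, 'joint_positions': array([ 1.23391062e+00,  8.78800371e-02,  1.37209069e+00, -1.71023901e-05,
        1.68358547e+00, -1.03081130e-01]), 'qvel': array([-1.94763763e-03, -2.00567761e-03,  3.72775018e-04,  8.78824425e-05,
       -2.44843692e-04, -7.05890242e-04]), 'joint_torque': array([ 2.00218434e-03, -3.41250515e+01, -3.03303337e+01,  7.20299408e-02,
        3.03915376e-02, -1.08931665e-04]), 'tool_pos': array([0.12724379, 0.53451847, 0.17532816]), 'ee_rot': array([-3.13963778e+00, -1.85138754e-04,  2.90778599e+00]), 'wrist_force': array([ 0.67614284, -0.39320721, -0.7154676 ]), 'wrist_torque': array([-0.01533276, -0.05375167,  0.04400241]), 'width': 0.09411070008503378}
```

View pics/scene0.png

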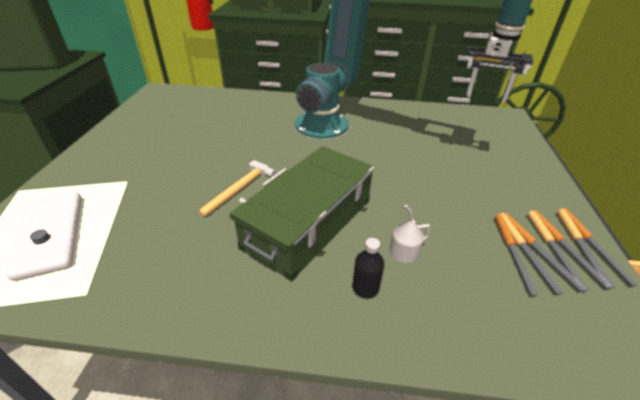

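View pics/top0.png

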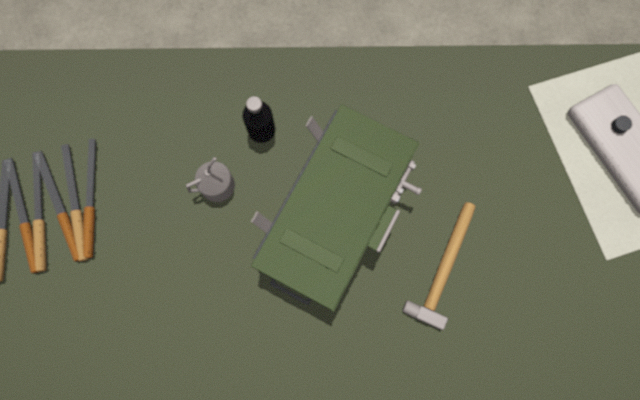

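The top view shows lid corners at about (343,107), (417,142), (335,308) and (255,265). The knob is near (413,187), the lip near (388,230), and the hammer lies right of the front with its handle from (471,205) to (431,308). The oil can is near (213,182) and the flask near (258,120), both behind the chest. I'll fit the chest pose and check it with an overlay.

```bash
cat > h.py <<'E'
import numpy as np, cv2
from scipy.spatial.transform import Rotation as R
from scipy.optimize import least_squares
from bench import *
def proj(n,P):
    c=calibration(n); Rw=R.from_euler('xyz',c['orientation']).as_matrix()
    q=(np.atleast_2d(P)-c['eye'])@Rw; q=q*[1,-1,-1]
    u=q@c['camera_matrix'].T; return u[:,:2]/u[:,2:]
def ray(n,uv,z):
    c=calibration(n); Rw=R.from_euler('xyz',c['orientation']).as_matrix()
    d=Rw@(np.linalg.inv(c['camera_matrix'])@[uv[0],uv[1],1]*[1,-1,-1])
    return c['eye']+d*(z-c['eye'][2])/d[2]
def T(p,P):  # chest->world, p=x,y,yaw
    return np.atleast_2d(P)@R.from_euler('z',p[2]).as_matrix().T+[p[0],p[1],0]
E
python3 - <<'E'
from h import *
C=np.array([[.085,-.185,.124],[-.089,-.185,.124],[-.089,.185,.124],[.085,.185,.124]])
uv=np.array([[343,107],[417,142],[335,308],[255,265]])
f=least_squares(lambda p:(proj('top',T(p,C))-uv).ravel(),[.35,.05,1.0])
p=f.x;print(p,f.fun.round(1))
pts=dict(knob=[-.122,-.103,.085],kend=[-.136,-.103,.085],lip=[-.102,0,.104])
for k,v in pts.items(): print(k,T(p,v).round(4),[proj(n,T(p,v)).round(1) for n in('top','scene')])
for n,uv_,z in(('hamA',(471,205),.015),('hamB',(431,308),.015),('head1',(405,308),.02),('head2',(446,325),.02)):print(n,ray('top',uv_,z))
for n,ctr in(('top',(360,210)),('scene',(305,210))):
    im=cv2.imread(f'pics/{n}0.png'); 
    a=im[ctr[1]-120:ctr[1]+120,ctr[0]-160:ctr[0]+160]; a=cv2.resize(a,None,fx=2.5,fy=2.5,interpolation=cv2.INTER_CUBIC)
    for v in list(C)+list(pts.values()):
        q=(proj(n,T(p,v))[0]-[ctr[0]-160,ctr[1]-120]+.5)*2.5
        cv2.circle(a,tuple(int(t) for t in q),3,(0,0,255),1)
    cv2.imwrite(f'pics/{n}1.png',a)
E
```

```text
[0.55963698 0.02609705 1.07786212] [-1.1 -3.5  3.  -0.8  0.3  2.2 -2.2  1.3]
knob [[ 0.5926 -0.1301  0.085 ]] [array([[413.8, 188.9]]), array([[244.7, 201.1]])]
kend [[ 0.586  -0.1425  0.085 ]] [array([[420., 192.]]), array([[240.7, 199. ]])]
lip [[ 0.5114 -0.0638  0.104 ]] [array([[384. , 227.4]]), array([[276.5, 178.6]])]
hamA [ 0.57287557 -0.26589957  0.015     ]
hamB [ 0.35718989 -0.16606505  0.015     ]
head1 [ 0.35776821 -0.11168642  0.02      ]
head2 [ 0.3230561  -0.19328696  0.02      ]
```

View pics/top1.png

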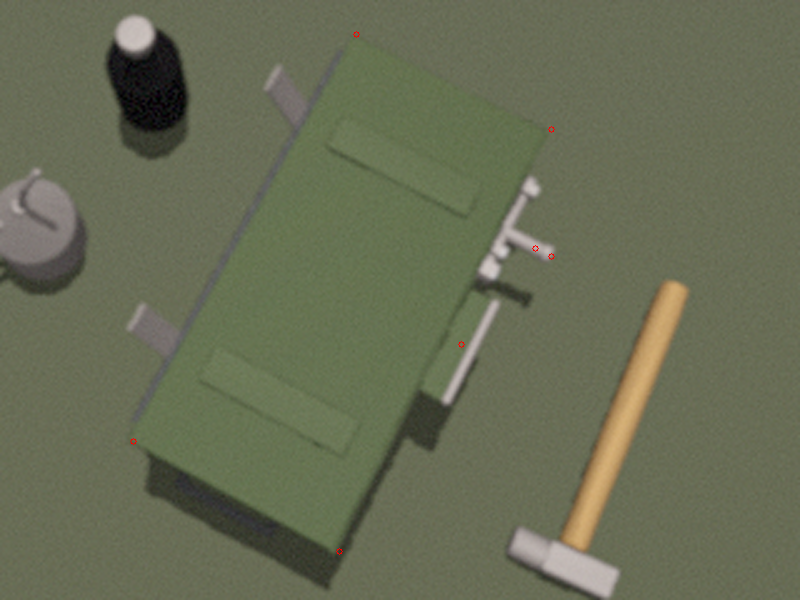

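```bash
cat >> h.py <<'E'
def delta(pos,tx,ty):
    """tool-frame shift (cm) and rotvec from measured pose to target"""
    o=get_obs(); A=R.from_euler('xyz',o['ee_rot']).as_matrix()
    tx=np.array(tx,float);tx/=np.linalg.norm(tx);tz=np.cross(tx,ty);tz/=np.linalg.norm(tz)
    B=np.array([tx,np.cross(tz,tx),tz]).T
    print('dT cm',(A.T@(pos-o['tool_pos'])*100).round(2),'rot',R.from_matrix(A.T@B).as_rotvec().round(3),'tcp',o['tool_pos'].round(4),'t',o['time'])
E
python3 - <<'E'
from h import *
C=np.array([[.085,-.185,.124],[-.089,-.185,.124],[-.089,.185,.124],[.085,.185,.124],[-.1185,-.045,.103],[-.1185,.045,.103]])
uv=np.array([[347,42],[551,129],[340,550],[133,437],[498,300],[446,403]])/2.5+[200,90]-.5
f=least_squares(lambda p:(proj('top',T(p,C))-uv).ravel(),[.35,.05,1.0])
p=f.x;print(p,f.fun.round(1))
ke=np.array([552,252])/2.5+[200,90]-.5
w=ray('top',ke,.085); print('knob end chest',(w-[p[0],p[1],0])@R.from_euler('z',p[2]).as_matrix())
yw=p[2]+np.pi/2
X=R.from_euler('z',p[2]).as_matrix()
for c in([-.128,-.068,.30],[-.128,-.068,.065]):
    t=T(p,c)[0]; print(t); delta(t,X[:,1],X[:,0])
E
```

```text
[0.5605762  0.02933938 1.08299662] [ 1.5 -3.3 -1.9 -0.7 -1.4  0.2 -1.3  1.9  1.1  1.   2.1  0.3]
knob end chest [-0.13878652 -0.10652258  0.085     ]
[ 0.56065363 -0.11560197  0.3       ]
dT cm [-57.22 -53.23 -12.37] rot [-0.002  0.     0.254] tcp [0.1272 0.5345 0.1753] t 0.1
[ 0.56065363 -0.11560197  0.065     ]
dT cm [-57.23 -53.18  11.13] rot [-0.002  0.     0.254] tcp [0.1272 0.5345 0.1753] t 0.1
```

>>> {"api": "step_arm", "payload": {"increments": "0 0 -2 0 0 0; 0 0 -3 0 0 0.127; 0 0 -3 0 0 0.127; 0 0 -3 0 0 0; -1 -0.5 -1.5 0 0 0", "claw": 1}}

```text
time: 0.6
tool_pos: [0.1338, 0.5267, 0.3036]
ee_rot: [3.139, -0.001, 2.655]
wrist_force: [-0.1, -0.2, -0.9]
width: 0.0577
```

>>> {"api": "step_arm", "payload": {"increments": "-2 -1 0 0 0 0; -3.4 -1.9 0 0 0 0; -3.4 -1.9 0 0 0 0; -3.4 -1.9 0 0 0 0; -3.4 -1.9 0 0 0 0"}}

```text
time: 1.1
tool_pos: [0.2319, 0.3746, 0.3003]
ee_rot: [-3.14, 0.0, 2.654]
wrist_force: [-0.3, 1.7, 0.7]
width: 0.0172
```

>>> {"api": "step_arm", "payload": {"increments": "-3.4 -1.9 0 0 0 0; -3.4 -1.9 0 0 0 0; -3.4 -1.9 0 0 0 0; -3.4 -1.9 0 0 0 0; -3.4 -1.9 0 0 0 0"}}

```text
time: 1.6
tool_pos: [0.3372, 0.2111, 0.3004]
ee_rot: [-3.14, -0.001, 2.654]
wrist_force: [0.3, 0.6, -0.2]
width: 0.0003
```

>>> {"api": "step_arm", "payload": {"increments": "-3.4 -1.9 0 0 0 0; -3.4 -1.9 0 0 0 0; -3.4 -1.9 0 0 0 0; -3.4 -1.9 0 0 0 0; -3.4 -1.9 0 0 0 0"}}

```text
time: 2.1
tool_pos: [0.4426, 0.0475, 0.3004]
ee_rot: [-3.141, -0.001, 2.653]
wrist_force: [0.3, 0.3, -0.9]
width: 0.0003
```

```bash
cat >> h.py <<'E'
p=np.array([0.5606,0.0293,1.083]); X=R.from_euler('z',p[2]).as_matrix()
def tc(w): return (np.array(w)-[p[0],p[1],0])@X   # world->chest
E
python3 - <<'E'
from h import *
o=get_obs();print(o['joint_positions'].round(3),o['width'],o['wrist_force'].round(2),tc(o['tool_pos']))
delta(T(p,[-.128,-.068,.25])[0],X[:,1],X[:,0])
E
```

```text
[-0.02  -0.136  1.345 -0.     1.934 -1.103] 0.00034169161030373185 [ 0.3   0.33 -0.91] [-0.03919428  0.1127768   0.30039488]
dT cm [-18.09  -8.87   5.02] rot [-0.001 -0.001 -0.001] tcp [0.4426 0.0475 0.3004] t 2.1
```

>>> {"api": "step_arm", "payload": {"increments": "-3.6 -1.8 0 0 0 0; -3.6 -1.8 0 0 0 0; -3.6 -1.8 0 0 0 0; -3.6 -1.8 0 0 0 0; -3.7 -1.7 0 0 0 0"}}

```text
time: 2.6
tool_pos: [0.5607, -0.1158, 0.3003]
ee_rot: [-3.141, -0.002, 2.653]
wrist_force: [-0.9, -0.0, 0.9]
width: 0.0007
```

>>> {"api": "step_arm", "payload": {"increments": "0 0 3 0 0 0; 0 0 4 0 0 0; 0 0 4 0 0 0; 0 0 3 0 0 0; 0 0 0 0 0 0"}}

```text
time: 3.1
tool_pos: [0.5564, -0.1131, 0.1543]
ee_rot: [-3.139, -0.013, 2.653]
wrist_force: [0.3, 0.5, 0.0]
width: 0.0005
```

Run:
```python
from h import *
o=get_obs();print(o['joint_positions'].round(3),tc(o['tool_pos']))
cs=[]
K=[[-.122,-.103,.085],[-.136,-.103,.085],[-.102,0,.104]]
t=o['tool_pos']
for n,c in(('top',(400,190)),('scene',(260,190))):
    im=snapshot(n)[:,:,::-1]; c0,r0=c[0]-65,c[1]-90
    a=cv2.resize(im[r0:r0+180,c0:c0+130],None,fx=3,fy=3,interpolation=cv2.INTER_CUBIC)
    for v in list(T(p,K))+[t]:
        q=(proj(n,v)[0]-[c0,r0]+.5)*3; cv2.circle(a,tuple(int(x) for x in q),3,(0,0,255),1)
    cs.append(a)
cv2.imwrite('pics/a2.png',np.hstack(cs))
```

```text
[-0.3    0.144  1.352 -0.     1.659 -1.383] [-0.12779601 -0.06306797  0.15427052]
```

View pics/a2.png

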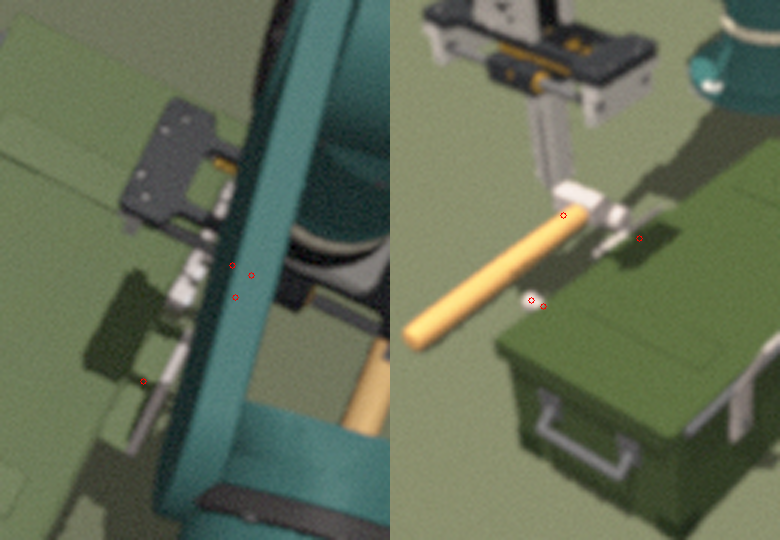

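The close view agrees with the fit. In the scene half, the knob end is a white ball at (531,299) right on its marker, and the fingers are above the gap in front of the chest. Next I descend beside the knob.

>>> {"api": "step_arm", "payload": {"increments": "0 0 2.5 0 0 0; 0 0 3 0 0 0; 0 0 2 0 0 0; 0 0 1.2 0 0 0; 0 0 0 0 0 0"}}

```text
time: 3.7
tool_pos: [0.5609, -0.1139, 0.0745]
ee_rot: [-3.142, -0.0, 2.654]
wrist_force: [0.1, 1.1, -0.7]
width: 0.0006
```

>>> {"api": "step_arm", "payload": {"increments": "-0.4 0 0 0 0 0; -0.4 0 0 0 0 0; -0.4 0 0 0 0 0; -0.2 0 0 0 0 0; 0 0 0 0 0 0"}}

```text
time: 4.2
tool_pos: [0.5738, -0.1206, 0.0747]
ee_rot: [3.141, 0.001, 2.654]
wrist_force: [0.3, 0.5, 0.1]
width: 0.0005
```

```bash
cat > s.py <<'E'
from h import *
o=get_obs();print('t',o['time'],'chest tcp',tc(o['tool_pos']).round(4),'F chest',(o['wrist_force']@X).round(2),'q',o['joint_positions'].round(2),'rot',o['ee_rot'].round(3))
E
python3 s.py
```

```text
t 4.2 chest tcp [-0.1262 -0.0819  0.0747] F chest [ 0.59 -0.05  0.14] q [-0.3   0.21  1.44  0.    1.5  -1.39] rot [3.141e+00 1.000e-03 2.654e+00]
```

>>> {"api": "step_arm", "payload": {"increments": "-0.2 0 0.5 0 0 0; -0.3 0 0 0 0 0; -0.3 0 0 0 0 0; -0.3 0 0 0 0 0; 0 0 0 0 0 0"}}

```text
time: 4.7
tool_pos: [0.5834, -0.1257, 0.0694]
ee_rot: [3.141, 0.0, 2.654]
wrist_force: [-0.0, -0.8, 0.3]
width: 0.0005
```

>>> {"api": "step_arm", "payload": {"increments": "-0.3 0 0 0 0 0; -0.3 0 0 0 0 0; -0.3 0 0 0 0 0; -0.3 0 0 0 0 0; 0 0 0 0 0 0"}}

```text
time: 5.2
tool_pos: [0.5939, -0.1313, 0.0693]
ee_rot: [3.141, 0.0, 2.654]
wrist_force: [0.2, -0.2, 0.0]
width: 0.0003
```

```bash
python3 s.py
```

```text
t 5.2 chest tcp [-0.1263 -0.1047  0.0693] F chest [-0.11 -0.31  0.04] q [-0.31  0.26  1.39  0.    1.5  -1.39] rot [3.141 0.    2.654]
```

```bash
cat > v.py <<'E'
import sys
from h import *
name,c,r,f=sys.argv[1],int(sys.argv[2]),int(sys.argv[3]),sys.argv[4]
im=snapshot(name)[:,:,::-1]; a=im[r-50:r+50,c-65:c+65]
cv2.imwrite('pics/'+f,cv2.resize(a,None,fx=6,fy=6,interpolation=cv2.INTER_CUBIC))
E
python3 v.py scene 245 190 b1.png
```

```text
(no output)
```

View pics/b1.png

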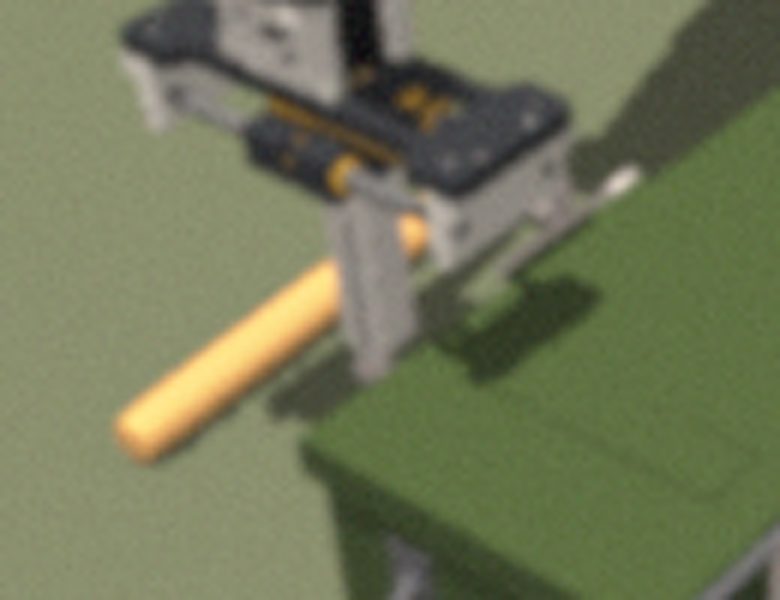

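```bash
python3 - <<'E'
from h import *
o=get_obs()
f=lambda v:((proj('scene',v)[0]-[180,140]+.5)*6).round()
print('tcp',f(o['tool_pos']))
for b in(0,.01,.018,.028):
  print(b,[f(T(p,[x,-.103-b,.085])[0]) for x in(-.11,-.122,-.136)])
print('rim corner',f(T(p,[-.089,-.185,.124])[0]))
E
python3 v.py top 410 175 b2.png
```

```text
tcp [392. 399.]
0 [array([419., 384.]), array([398., 373.]), array([374., 361.])]
0.01 [array([402., 396.]), array([381., 385.]), array([357., 373.])]
0.018 [array([389., 406.]), array([368., 395.]), array([344., 383.])]
0.028 [array([372., 419.]), array([351., 408.]), array([327., 395.])]
rim corner [300. 439.]
```

View pics/b2.png

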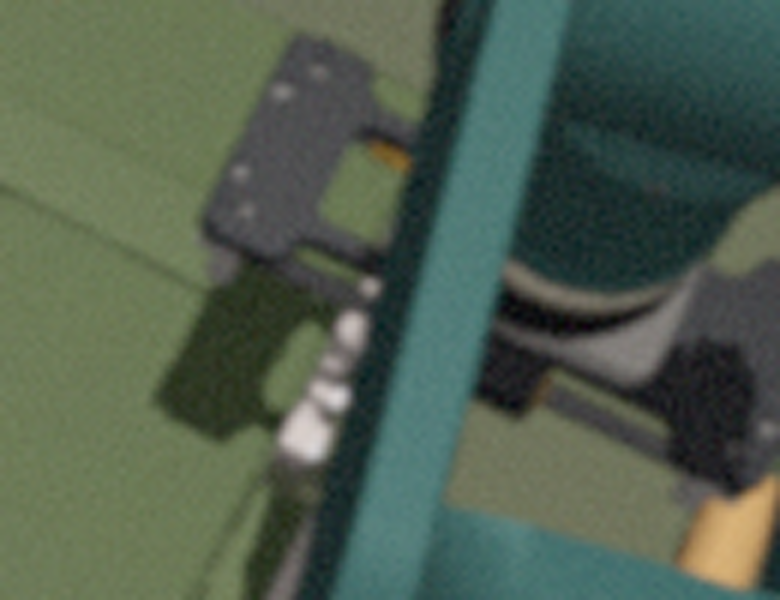

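>>> {"api": "step_arm", "payload": {"increments": "-0.2 0 0 0 0 0; -0.2 0 0 0 0 0; -0.2 0 0 0 0 0"}}

```text
time: 5.6
tool_pos: [0.599, -0.134, 0.0694]
ee_rot: [3.141, 0.0, 2.654]
wrist_force: [0.3, 0.1, -0.5]
width: 0.0007
```

```bash
python3 s.py; python3 v.py scene 245 190 b3.png
```

```text
t 5.6 chest tcp [-0.1262 -0.1105  0.0694] F chest [ 0.25 -0.22 -0.53] q [-0.31  0.27  1.37  0.    1.5  -1.4 ] rot [3.141 0.    2.654]
```

View pics/b3.png

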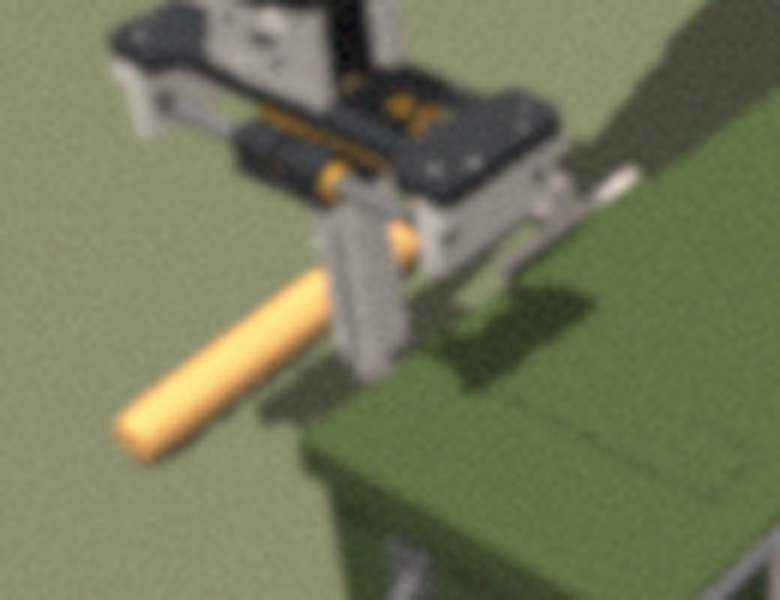

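Run:
```python
from h import *
print('start tcp',proj('scene',[.1272,.5345,.1753]),proj('top',[.1272,.5345,.1753]))
c=np.array([.127,.535,.175]);
for s in(-1,1):
  t=c+s*.053*np.array([np.sin(2.908),-np.cos(2.908),0]); print(proj('scene',[t,t+[0,0,.02],t+[0,0,.1]]).round(1))
f=lambda v:((proj('scene',v)-[180,140]+.5)*6).round()
print('lid edge',f(T(p,[[-.089,y,.124] for y in(-.185,-.15,-.12,-.1,-.08)])))
print('finger corners',f(T(p,[[x,y,z] for z in(.069,.09,.12,.15) for x,y in((-.1387,-.1185),(-.1387,-.1025),(-.1137,-.1185))])))
print(len(open('pics/scene0.png','rb').read()))
a=cv2.imread('pics/scene0.png')[40:140,430:560]; b=cv2.imread('pics/a2.png')[140:340,440:700]
cv2.imwrite('pics/c1.png',np.hstack([cv2.resize(a,(520,400),interpolation=2),cv2.resize(b,(260,200))] if 0 else [cv2.resize(a,(400,308),interpolation=2),cv2.resize(b,(400,308),interpolation=2)]))
```

```text
start tcp [[482.61480802 106.92163505]] [[ 34.843936   455.68998086]]
[[465.7 104.2]
 [467.4  98.4]
 [474.7  73.9]]
[[500.1 109.9]
 [502.3 104. ]
 [511.3  79.2]]
lid edge [[300. 439.]
 [365. 391.]
 [418. 352.]
 [452. 327.]
 [485. 302.]]
finger corners [[348. 406.]
 [374. 386.]
 [391. 428.]
 [342. 368.]
 [369. 349.]
 [385. 391.]
 [333. 312.]
 [360. 293.]
 [377. 335.]
 [323. 254.]
 [351. 235.]
 [368. 277.]]
403789
```

View pics/c1.png

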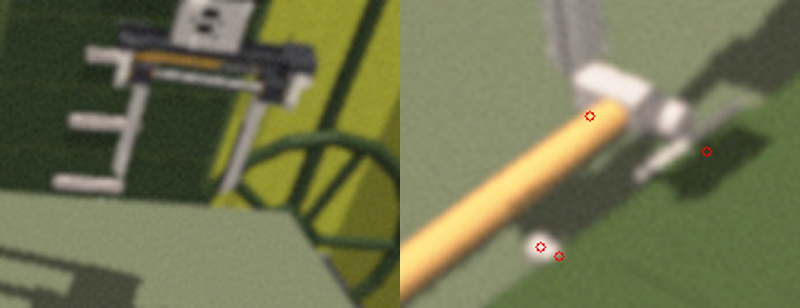

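The fingertip is seen ending about 20–27 mm above where the reported TCP projects: around (251,161) against (253,172) in the scene. It therefore passed over the knob without touching, which fits the zero force. I'll back off along y, go 22 mm lower and retry.

>>> {"api": "step_arm", "payload": {"increments": "1 0 -0.5 0 0 0; 1.5 0 0 0 0 0; 1.3 0 0 0 0 0; 0 0 0.5 0 0 0; 0 0 0.7 0 0 0"}}

```text
time: 6.15
tool_pos: [0.5657, -0.1161, 0.0629]
ee_rot: [3.141, 0.002, 2.654]
wrist_force: [-0.1, -0.6, 0.1]
width: 0.0007
```

>>> {"api": "step_arm", "payload": {"increments": "0 0 0.7 0 0 0; 0 0 0.7 0 0 0; 0 0 0 0 0 0"}}

```text
time: 6.45
tool_pos: [0.5643, -0.1159, 0.0463]
ee_rot: [-3.141, -0.003, 2.654]
wrist_force: [-0.3, 0.5, -1.9]
width: 0.0005
```

```bash
python3 s.py; python3 v.py scene 245 190 b4.png
```

```text
t 6.45 chest tcp [-0.1265 -0.0713  0.0463] F chest [ 0.3   0.5  -1.95] q [-0.3   0.21  1.5   0.    1.44 -1.38] rot [-3.141e+00 -3.000e-03  2.654e+00]
```

View pics/b4.png

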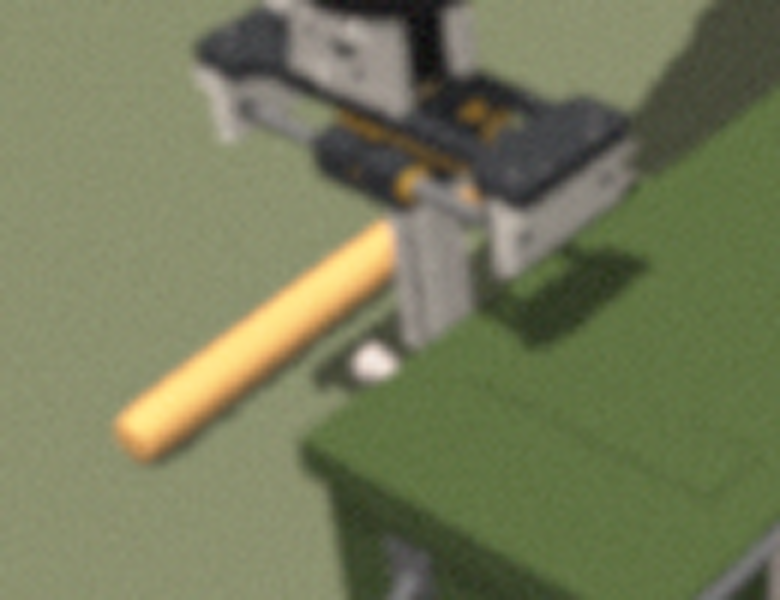

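The knob ball is at (373,362), unmoved. The finger is just to its right and now at knob height. I'll push while watching the force.

>>> {"api": "step_arm", "payload": {"increments": "-0.4 0 0 0 0 0; -0.4 0 0 0 0 0; -0.4 0 0 0 0 0; -0.3 0 0 0 0 0; -0.3 0 0 0 0 0"}}

```text
time: 7.0
tool_pos: [0.5811, -0.1245, 0.0486]
ee_rot: [3.142, -0.001, 2.654]
wrist_force: [-2.2, -0.4, 1.7]
width: 0.0005
```

>>> {"api": "step_arm", "payload": {"increments": "-0.3 0 0 0 0 0; -0.3 0 0 0 0 0; -0.3 0 0 0 0 0"}}

```text
time: 7.3
tool_pos: [0.5892, -0.1289, 0.0484]
ee_rot: [-3.141, -0.0, 2.654]
wrist_force: [-1.8, 0.2, 1.8]
width: 0.0004
```

```bash
python3 s.py
```

```text
t 7.3 chest tcp [-0.1263 -0.0994  0.0484] F chest [-0.65  1.69  1.78] q [-0.31  0.26  1.43 -0.    1.45 -1.39] rot [-3.141 -0.     2.654]
```

>>> {"api": "step_arm", "payload": {"increments": "-0.3 0 0 0 0 0; -0.3 0 0 0 0 0; -0.3 0 0 0 0 0"}}

```text
time: 7.6
tool_pos: [0.5972, -0.1332, 0.0483]
ee_rot: [-3.141, -0.0, 2.654]
wrist_force: [-2.4, 0.4, 2.4]
width: 0.0004
```

>>> {"api": "step_arm", "payload": {"increments": "-0.2 0 0 0 0 0; -0.2 0 0 0 0 0"}}

```text
time: 7.8
tool_pos: [0.6002, -0.1347, 0.0482]
ee_rot: [-3.141, -0.002, 2.654]
wrist_force: [-5.7, 2.3, 3.4]
width: 0.0005
```

```bash
python3 s.py
```

```text
t 7.8 chest tcp [-0.1263 -0.1119  0.0482] F chest [-0.69  6.12  3.44] q [-0.31  0.29  1.39  0.    1.46 -1.4 ] rot [-3.141e+00 -2.000e-03  2.654e+00]
```

>>> {"api": "step_arm", "payload": {"increments": "-0.1 0 0 0 0 0; 0 0 0 0 0 0"}}

```text
time: 8.0
tool_pos: [0.6002, -0.1347, 0.0482]
ee_rot: [-3.141, -0.004, 2.654]
wrist_force: [-5.6, 1.4, 3.7]
width: 0.0009
```

```bash
python3 s.py
```

```text
t 8.0 chest tcp [-0.1263 -0.1118  0.0482] F chest [-1.37  5.65  3.74] q [-0.31  0.29  1.39  0.    1.46 -1.4 ] rot [-3.141 -0.004  2.654]
```

>>> {"api": "step_arm", "payload": {"increments": "0.5 0 0 0 0 0; 1 0 0 0 0 0; 0.5 -2 -1 0 0 0; 0 -3 -3 0 0 0; 0 -3 -4 0 0 0"}}

```text
time: 8.5
tool_pos: [0.5443, -0.1959, 0.1265]
ee_rot: [-3.142, -0.005, 2.655]
wrist_force: [0.1, -0.8, 0.7]
width: 0.0007
```

>>> {"api": "step_arm", "payload": {"increments": "1 -2 -4 0 0 0.1; 2 -1 -4 0 0 0.15; 0 0 -4 0 0 0.15; 0 0 -4 0 0 0.15; 0 0 -1 0 0 0.15"}}

```text
time: 9.0
tool_pos: [0.5072, -0.2075, 0.3047]
ee_rot: [3.134, 0.009, 1.947]
wrist_force: [0.3, -0.4, 0.6]
width: 0.0004
```

>>> {"api": "step_arm", "payload": {"increments": "0 0 0 0 0 0.15; 0 0 0 0 0 0.15; 0 0 0 0 0 0.15; 0 0 0 0 0 0.15; 0 0 0 0 0 0.15"}}

```text
time: 9.5
tool_pos: [0.506, -0.2067, 0.2984]
ee_rot: [3.14, -0.0, 1.198]
wrist_force: [0.7, -0.0, -0.1]
width: 0.0005
```

>>> {"api": "step_arm", "payload": {"increments": "0 0 0 0 0 0.13; 0 0 0 0 0.1 0; 0 0 0 0 0.15 0; 0 0 0 0 0.15 0; 0 0 0 0 0 0"}}

```text
time: 10.0
tool_pos: [0.504, -0.2103, 0.2955]
ee_rot: [-3.137, -0.402, 1.064]
wrist_force: [-0.4, 0.3, -0.6]
width: 0.0005
```

```bash
cat >> s.py <<'E'
A=X.T@R.from_euler('xyz',o['ee_rot']).as_matrix(); print('tool axes in chest (cols)\n',A.round(3))
E
python3 s.py; python3 v.py scene 245 190 b5.png
```

```text
t 10.0 chest tcp [-0.2382 -0.0623  0.2955] F chest [ 0.1   0.46 -0.63] q [-0.77  0.09  1.19  0.42  1.94 -0.13] rot [-3.137 -0.402  1.064]
tool axes in chest (cols)
 [[ 0.92  -0.017  0.391]
 [-0.018 -1.    -0.003]
 [ 0.391 -0.004 -0.92 ]]
```

View pics/b5.png

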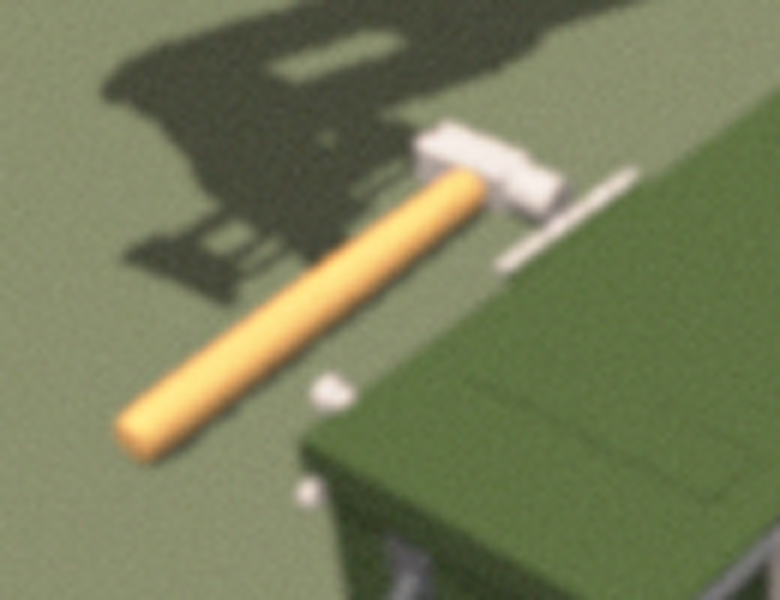

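The knob is now at (330,391), where 0.028 m predicts (327,395), so the bolt is fully back. The chest corner (303,440) and hammer haven't moved. Next I tilt the tool to 15° below horizontal, pointing at the lip.

>>> {"api": "step_arm", "payload": {"increments": "0 0 0 0 0.15 0; 0 0 0 0 0.15 0; 0 0 0 0 0.15 0; 0 0 0 0 0.15 0; 0 0 0 0 0.15 0"}}

```text
time: 10.55
tool_pos: [0.5067, -0.2063, 0.2996]
ee_rot: [3.134, -1.152, 1.082]
wrist_force: [-0.4, 0.2, -0.1]
width: 0.0003
```

>>> {"api": "step_arm", "payload": {"increments": "0 0 0 0 0.15 0; 0 0 0 0 0 0; 0 0 0 0 0 0"}}

```text
time: 10.85
tool_pos: [0.5065, -0.2059, 0.2981]
ee_rot: [-3.139, -1.297, 1.073]
wrist_force: [-0.5, 0.7, 0.2]
width: 0.0007
```

```bash
python3 s.py;python3 - <<'E'
from h import *
a=np.radians(15)
delta(T(p,[-.195,0,.0966])[0],T([0,0,p[2]],[np.sin(a),0,np.cos(a)])[0],-X[:,1])
E
```

```text
t 10.85 chest tcp [-0.2331 -0.0625  0.2981] F chest [0.4  0.83 0.17] q [-1.1   0.33  1.4   1.15  2.09 -0.35] rot [-3.139 -1.297  1.073]
tool axes in chest (cols)
 [[ 0.27  -0.007  0.963]
 [-0.003 -1.    -0.007]
 [ 0.963 -0.001 -0.27 ]]
dT cm [-18.39  -6.26   9.07] rot [ 0.007  0.012 -0.003] tcp [ 0.5065 -0.2059  0.2981] t 10.85
```

>>> {"api": "step_arm", "payload": {"increments": "-2 -2 0 0 0.01 0; -4 -2.3 2 0 0 0; -4 -2 2 0 0 0; -4 0 2 0 0 0; -3 0 2 0 0 0"}}

```text
time: 11.35
tool_pos: [0.4674, -0.1475, 0.1138]
ee_rot: [3.121, -1.302, 1.096]
wrist_force: [-0.4, -1.0, -0.3]
width: 0.0004
```

>>> {"api": "step_arm", "payload": {"increments": "-1.4 0 1 0 0 0; 0 0 0 0 0 0; 0 0 0 0 0 0"}}

```text
time: 11.65
tool_pos: [0.4704, -0.1432, 0.0996]
ee_rot: [3.124, -1.307, 1.092]
wrist_force: [-1.0, -0.4, 0.4]
width: 0.0003
```

```bash
python3 s.py; python3 v.py scene 280 185 b6.png
```

```text
t 11.65 chest tcp [-0.1947 -0.0012  0.0996] F chest [-0.82  0.68  0.4 ] q [-1.11  0.43  1.73  0.99  1.89 -0.77] rot [ 3.124 -1.307  1.092]
tool axes in chest (cols)
 [[ 0.26  -0.007  0.965]
 [ 0.002 -1.    -0.008]
 [ 0.965  0.005 -0.26 ]]
```

View pics/b6.png

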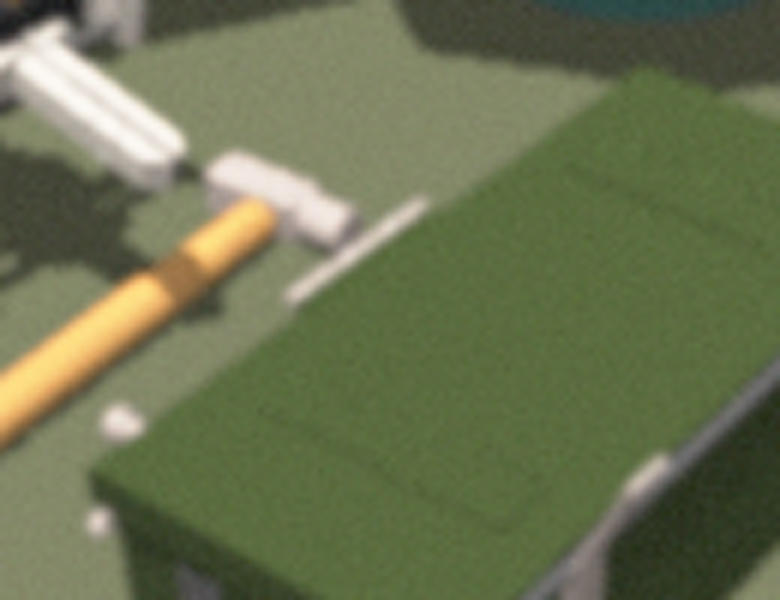

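Run:
```python
from h import *
o=get_obs();A=R.from_euler('xyz',o['ee_rot']).as_matrix()
f=lambda v:((proj('scene',v)[0]-[215,135]+.5)*6).round()
for d in(0,.02,.025,.03):
  t=o['tool_pos']-d*A[:,2]; print(d,f(t),'upper corners',[f(t+A@[.008,s*.0125,0]) for s in(-1,1)],'lower',[f(t+A@[-.008,s*.0125,0]) for s in(-1,1)])
```

```text
0 [222. 205.] upper corners [array([243., 181.]), array([205., 205.])] lower [array([239., 205.]), array([202., 229.])]
0.02 [191. 181.] upper corners [array([211., 157.]), array([173., 181.])] lower [array([208., 182.]), array([170., 206.])]
0.025 [183. 176.] upper corners [array([203., 151.]), array([165., 175.])] lower [array([200., 176.]), array([162., 200.])]
0.03 [175. 170.] upper corners [array([195., 146.]), array([157., 169.])] lower [array([192., 170.]), array([154., 194.])]
```

>>> {"api": "step_arm", "payload": {"increments": "-0.3 0 3 0 0 0; 0 0 3 0 0 0; 0 0 2.5 0 0 0; 0 0 1.5 0 0 0; 0 0 1 0 0 0"}}

```text
time: 12.2
tool_pos: [0.5205, -0.0496, 0.0674]
ee_rot: [3.13, -1.309, 1.085]
wrist_force: [-1.0, 0.8, 0.2]
width: 0.0002
```

>>> {"api": "step_arm", "payload": {"increments": "0 0 1 0 0 0; 0 0 0.5 0 0 0; 0 0 0 0 0 0"}}

```text
time: 12.5
tool_pos: [0.5268, -0.0368, 0.0626]
ee_rot: [3.141, -1.31, 1.075]
wrist_force: [0.3, 0.2, 0.2]
width: 0.0004
```

```bash
python3 s.py
```

```text
t 12.5 chest tcp [-0.0742 -0.0011  0.0626] F chest [ 0.3  -0.2   0.16] q [-0.91  0.42  1.85  1.1   1.7  -0.79] rot [ 3.141 -1.31   1.075]
tool axes in chest (cols)
 [[ 0.258 -0.009  0.966]
 [-0.002 -1.    -0.009]
 [ 0.966  0.    -0.258]]
```

>>> {"api": "step_arm", "payload": {"increments": "0.5 0 -0.1 0 0 0; 0.5 0 -0.1 0 0 0; 0.3 0 -0.1 0 0 0; 0.3 0 -0.1 0 0 0; 0.3 0 -0.1 0 0 0"}}

```text
time: 13.0
tool_pos: [0.5267, -0.0371, 0.0826]
ee_rot: [3.14, -1.31, 1.075]
wrist_force: [0.1, 0.5, 0.8]
width: 0.0001
```

>>> {"api": "step_arm", "payload": {"increments": "0.3 0 -0.1 0 0 0; 0.3 0 -0.1 0 0 0; 0 0 0 0 0 0"}}

```text
time: 13.3
tool_pos: [0.5265, -0.0374, 0.0881]
ee_rot: [-3.141, -1.309, 1.073]
wrist_force: [0.9, 0.1, -4.1]
width: 0.0005
```

```bash
python3 s.py
```

```text
t 13.3 chest tcp [-0.0749 -0.0011  0.0881] F chest [ 0.54 -0.77 -4.07] q [-0.91  0.37  1.85  1.11  1.72 -0.74] rot [-3.141 -1.309  1.073]
tool axes in chest (cols)
 [[ 0.259 -0.01   0.966]
 [-0.003 -1.    -0.009]
 [ 0.966 -0.    -0.259]]
```

```bash
cat > arc.py <<'E'
import sys
from h import *
# tip corner C -> lip point P(th); prints per-row tool-frame cm for 5 equal rows
d=.030
def P(th,r=.187,h=-.016): return np.array([.085-r*np.cos(th)+h*np.sin(th),0,.12+r*np.sin(th)+h*np.cos(th)])
o=get_obs();A=X.T@R.from_euler('xyz',o['ee_rot']).as_matrix()
C=tc(o['tool_pos'])+A@[.008,0,-d]
print('C',C.round(4),'F chest',(o['wrist_force']@X).round(2),'q',o['joint_positions'].round(2),'t',o['time'])
w=C-[.085,0,.12]; v=[np.arctan2(w[2],-w[0])-np.arctan2(-.016,-(-.187)),np.hypot(w[0],w[2])]; print('theta est',v[0].round(3),'r',v[1].round(4),'(nom .1877)')
for a,b in zip(map(float,sys.argv[1:]),map(float,sys.argv[2:])):
    s=C if a==float(sys.argv[1]) else P(a)
    print(a,b,(A.T@(P(b)-s)*100/5).round(2))
E
python3 arc.py 0 .1 .3 .5 .7 .9 1.1 1.3 1.4 1.5 1.6 1.7
```

```text
C [-0.1018 -0.0009  0.1036] F chest [ 0.54 -0.77 -4.07] q [-0.91  0.37  1.85  1.11  1.72 -0.74] t 13.3
theta est -0.002 r 0.1875 (nom .1877)
0.0 0.1 [ 0.36 -0.02 -0.12]
0.1 0.3 [ 0.74 -0.   -0.11]
0.3 0.5 [ 0.75 -0.    0.04]
0.5 0.7 [ 0.73 -0.    0.19]
0.7 0.9 [ 0.67 -0.    0.33]
0.9 1.1 [ 0.6  -0.01  0.46]
1.1 1.3 [ 0.49 -0.01  0.56]
1.3 1.4 [ 0.2  -0.    0.32]
1.4 1.5 [ 0.17 -0.    0.33]
1.5 1.6 [ 0.14 -0.    0.35]
1.6 1.7 [ 0.1  -0.    0.36]
```

>>> {"api": "step_arm", "payload": {"increments": "0.36 0 -0.12 0 0 0; 0.36 0 -0.12 0 0 0; 0.36 0 -0.12 0 0 0; 0.36 0 -0.12 0 0 0; 0.36 0 -0.12 0 0 0"}}

```text
time: 13.8
tool_pos: [0.5257, -0.0378, 0.1078]
ee_rot: [-3.141, -1.31, 1.073]
wrist_force: [0.8, 1.2, -3.6]
width: 0.0005
```

>>> {"api": "step_arm", "payload": {"increments": "0.6 0 -0.1 0 0 0; 0.74 0 -0.11 0 0 0; 0.74 0 -0.11 0 0 0; 0.74 0 -0.11 0 0 0; 0.74 0 -0.11 0 0 0"}}

```text
time: 14.3
tool_pos: [0.5277, -0.0342, 0.1439]
ee_rot: [-3.141, -1.31, 1.073]
wrist_force: [0.9, 1.9, -5.2]
width: 0.0002
```

```bash
python3 arc.py .3 .5
```

```text
C [-0.0984 -0.0005  0.1593] F chest [ 2.11  0.09 -5.16] q [-0.9   0.27  1.84  1.13  1.77 -0.64] t 14.3
theta est 0.297 r 0.1876 (nom .1877)
0.3 0.5 [ 0.76 -0.01  0.04]
```

>>> {"api": "step_arm", "payload": {"increments": "0.76 0 0.04 0 0 0; 0.75 0 0.04 0 0 0; 0.75 0 0.04 0 0 0; 0.75 0 0.04 0 0 0; 0.75 0 0.04 0 0 0"}}

```text
time: 14.8
tool_pos: [0.5334, -0.0241, 0.1795]
ee_rot: [-3.14, -1.31, 1.073]
wrist_force: [0.3, -0.1, -4.1]
width: -0.0
```

>>> {"api": "step_arm", "payload": {"increments": "0.73 0 0.19 0 0 0; 0.73 0 0.19 0 0 0; 0.73 0 0.19 0 0 0; 0.73 0 0.19 0 0 0; 0.73 0 0.19 0 0 0"}}

```text
time: 15.3
tool_pos: [0.5425, -0.0077, 0.2123]
ee_rot: [-3.141, -1.31, 1.073]
wrist_force: [-1.5, -0.2, -4.6]
width: 0.0004
```

```bash
python3 arc.py .7 .9 1.1
```

```text
C [-0.0681 -0.0011  0.2277] F chest [-0.86  1.26 -4.58] q [-0.85  0.15  1.81  1.19  1.78 -0.48] t 15.3
theta est 0.698 r 0.1872 (nom .1877)
0.7 0.9 [ 0.68 -0.03  0.32]
0.9 1.1 [ 0.59 -0.01  0.46]
```

>>> {"api": "step_arm", "payload": {"increments": "0.68 0 0.32 0 0 0; 0.68 0 0.32 0 0 0; 0.68 0 0.33 0 0 0; 0.67 0 0.33 0 0 0; 0.67 0 0.33 0 0 0"}}

```text
time: 15.8
tool_pos: [0.5541, 0.0138, 0.2406]
ee_rot: [-3.141, -1.31, 1.073]
wrist_force: [-0.4, -1.6, -3.5]
width: 0.0004
```

>>> {"api": "step_arm", "payload": {"increments": "0.6 0 0.46 0 0 0; 0.6 0 0.46 0 0 0; 0.6 0 0.46 0 0 0; 0.6 0 0.46 0 0 0; 0.6 0 0.46 0 0 0"}}

```text
time: 16.3
tool_pos: [0.5684, 0.0402, 0.2636]
ee_rot: [-3.141, -1.31, 1.073]
wrist_force: [-0.7, -2.0, -2.2]
width: 0.0003
```

```bash
python3 arc.py 1.1 1.3 1.4
```

```text
C [-0.0136 -0.0016  0.2791] F chest [-2.05 -0.3  -2.24] q [-0.74  0.07  1.79  1.25  1.72 -0.35] t 16.3
theta est 1.101 r 0.1872 (nom .1877)
1.1 1.3 [ 0.5  -0.04  0.55]
1.3 1.4 [ 0.2  -0.    0.32]
```

>>> {"api": "step_arm", "payload": {"increments": "0.5 0 0.55 0 0 0; 0.5 0 0.55 0 0 0; 0.5 0 0.55 0 0 0; 0.49 0 0.56 0 0 0; 0.49 0 0.56 0 0 0"}}

```text
time: 16.8
tool_pos: [0.5842, 0.0694, 0.2801]
ee_rot: [-3.14, -1.31, 1.072]
wrist_force: [-1.1, -0.9, -1.4]
width: 0.0005
```

>>> {"api": "step_arm", "payload": {"increments": "0.2 0 0.32 0 0 0; 0.2 0 0.32 0 0 0; 0.2 0 0.32 0 0 0; 0.2 0 0.32 0 0 0; 0.2 0 0.32 0 0 0"}}

```text
time: 17.3
tool_pos: [0.5927, 0.085, 0.2859]
ee_rot: [-3.141, -1.31, 1.073]
wrist_force: [0.0, -0.9, 0.2]
width: 0.0009
```

```bash
python3 arc.py 1.4 1.5 1.6
```

```text
C [ 0.0373 -0.002   0.3013] F chest [-0.78 -0.46  0.16] q [-0.64  0.04  1.78  1.28  1.64 -0.27] t 17.3
theta est 1.399 r 0.1875 (nom .1877)
1.4 1.5 [ 0.17 -0.04  0.34]
1.5 1.6 [ 0.13 -0.    0.35]
```

>>> {"api": "step_arm", "payload": {"increments": "0.17 0 0.34 0 0 0; 0.17 0 0.34 0 0 0; 0.17 0 0.34 0 0 0; 0.17 0 0.34 0 0 0; 0.17 0 0.34 0 0 0"}}

```text
time: 17.8
tool_pos: [0.6016, 0.1014, 0.2896]
ee_rot: [-3.141, -1.31, 1.074]
wrist_force: [-0.2, -0.3, 0.2]
width: 0.0005
```

>>> {"api": "step_arm", "payload": {"increments": "0.13 0 0.35 0 0 0; 0.13 0 0.35 0 0 0; 0.13 0 0.35 0 0 0; 0.13 0 0.35 0 0 0; 0.13 0 0.35 0 0 0"}}

```text
time: 18.3
tool_pos: [0.6104, 0.1177, 0.2912]
ee_rot: [-3.141, -1.31, 1.073]
wrist_force: [-0.1, 0.1, 1.0]
width: 0.0005
```

>>> {"api": "step_arm", "payload": {"increments": "0.05 0 0.18 0 0 0; 0.05 0 0.18 0 0 0; 0.05 0 0.18 0 0 0; 0.05 0 0.18 0 0 0; 0.05 0 0.18 0 0 0"}}

```text
time: 18.8
tool_pos: [0.6149, 0.1257, 0.2914]
ee_rot: [-3.141, -1.31, 1.073]
wrist_force: [-0.0, -0.2, 0.6]
width: 0.0006
```

>>> {"api": "step_arm", "payload": {"increments": "0.05 0 0.18 0 0 0; 0.05 0 0.18 0 0 0; 0.05 0 0.18 0 0 0; 0.05 0 0.18 0 0 0; 0.05 0 0.18 0 0 0"}}

```text
time: 19.3
tool_pos: [0.6193, 0.134, 0.2915]
ee_rot: [-3.141, -1.31, 1.074]
wrist_force: [0.3, -0.1, 0.0]
width: 0.0002
```

```bash
python3 arc.py 1.7 1.8 1.9
python3 - <<'E'
from h import *
im=snapshot('scene')[:,:,::-1]; cv2.imwrite('pics/d_raw.png',im)
E
```

```text
C [ 0.0931 -0.0026  0.307 ] F chest [ 0.06 -0.35  0.02] q [-0.52  0.03  1.77  1.31  1.53 -0.23] t 19.3
theta est 1.699 r 0.1872 (nom .1877)
1.7 1.8 [ 0.07 -0.05  0.37]
1.8 1.9 [ 0.03 -0.    0.37]
```

>>> {"api": "step_arm", "payload": {"increments": "0.03 0 0.18 0 0 0; 0.03 0 0.18 0 0 0; 0.03 0 0.18 0 0 0; 0.03 0 0.18 0 0 0; 0.03 0 0.18 0 0 0"}}

```text
time: 19.85
tool_pos: [0.6236, 0.142, 0.2906]
ee_rot: [-3.141, -1.31, 1.074]
wrist_force: [-0.5, 0.0, -0.4]
width: 0.0003
```

>>> {"api": "step_arm", "payload": {"increments": "0.03 0 0.18 0 0 0; 0.03 0 0.18 0 0 0; 0.03 0 0.18 0 0 0; 0.03 0 0.18 0 0 0; 0.03 0 0.18 0 0 0"}}

```text
time: 20.35
tool_pos: [0.628, 0.1499, 0.2898]
ee_rot: [-3.141, -1.31, 1.074]
wrist_force: [-0.3, -0.2, 0.2]
width: 0.0004
```

```bash
python3 arc.py 1.8 1.85
python3 - <<'E'
from h import *
im=snapshot('scene')[:,:,::-1].copy(); 
q=lambda v:tuple(int(t) for t in (proj('scene',T(p,v)[0])[0]-[210,70]+.5)*4)
a=cv2.resize(im[70:215,210:410],None,fx=4,fy=4,interpolation=cv2.INTER_CUBIC)
for th,col in((1.65,(0,0,255)),(1.8,(0,255,255)),(2.0,(255,0,0))):
  for y in(-.185,.185):
    cv2.circle(a,q([.085-.174*np.cos(th),y,.12+.174*np.sin(th)]),3,col,1)
cv2.imwrite('pics/d1.png',a)
E
```

```text
C [ 0.1112 -0.0027  0.3052] F chest [-0.3   0.19  0.2 ] q [-0.48  0.04  1.76  1.32  1.5  -0.22] t 20.35
theta est 1.797 r 0.1871 (nom .1877)
1.8 1.85 [ 0.03 -0.06  0.2 ]
```

View pics/d1.png

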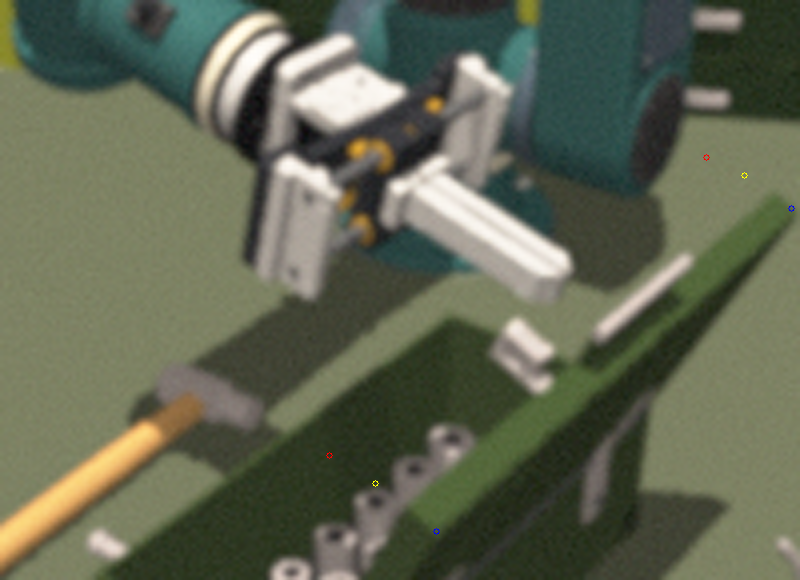

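The lid edges at (790,208) and (430,531) match the markers for 2.0 rad, so the lid is back on its straps and clear of the fingers at (555,275). I'll retract and do a numeric check that nothing else moved.

>>> {"api": "step_arm", "payload": {"increments": "0 0 -1.5 0 0 0; 0 0 -3 0 0 0; 0.5 0 -3.5 0 0 0; 1 0 -3.5 0 0 0; 1 0 -2 0 0 0"}}

```text
time: 20.9
tool_pos: [0.5684, 0.039, 0.3497]
ee_rot: [3.14, -1.31, 1.074]
wrist_force: [-0.3, -0.4, 0.7]
width: 0.0005
```

>>> {"api": "step_arm", "payload": {"increments": "1 0 0 0 0 0; 0 0 0 0 0 0; 0 0 0 0 0 0; 0 0 0 0 0 0; 0 0 0 0 0 0"}}

```text
time: 21.4
tool_pos: [0.5698, 0.044, 0.3575]
ee_rot: [-3.134, -1.31, 1.068]
wrist_force: [0.2, -0.3, 0.5]
width: 0.0004
```

Run:
```python
from h import *
for n,boxes in(('scene',dict(oiler=(385,205,435,265),flask=(350,236,388,300),hammer=(198,165,250,218),chestend=(238,215,300,268))),('top',dict(oiler=(185,155,237,205),flask=(238,92,280,145),hammer=(430,240,480,300)))):
    a=cv2.imread(f'pics/{n}0.png');b=snapshot(n)[:,:,::-1]
    for k,(x0,y0,x1,y1) in boxes.items():
        m=cv2.matchTemplate(np.ascontiguousarray(b[y0-6:y1+6,x0-6:x1+6]),a[y0:y1,x0:x1],cv2.TM_CCOEFF_NORMED)
        _,s,_,l=cv2.minMaxLoc(m);print(n,k,round(s,3),(l[0]-6,l[1]-6))
o=get_obs();print(o['time'],o['wrist_force'].round(2),abs(o['qvel']).max())
```

```text
scene oiler 0.996 (0, 0)
scene flask 0.992 (0, 0)
scene hammer 0.84 (0, 0)
scene chestend 0.594 (0, 0)
top oiler 0.873 (0, 0)
top flask 0.593 (0, 0)
top hammer 0.815 (-2, 5)
21.5 [-0.44  0.48 -0.11] 0.006364509821539782
```

```bash
python3 -c "
from bench import *
print(close_job())"
```

```text
the job is handed in; nothing more can be done
None
```

The chest is open. I pushed the bolt fully back by its knob, then pushed the lid up from under its lip and past its balance point. I withdrew the arm and handed the job in at about 21.5 s; no verdict was reported.

- **Bolt:** it slid under about 2 N and stopped moving with about 6 N on it. The knob then sat within about 1 px of where 0.028 m predicts.
- **First try missed:** the fingertips end about 25–30 mm short of the reported TCP, so the first pass went over the knob without touching it. I went lower and repeated it.
- **Lid:** it took about 3–5 N at the lip, easing to zero near the balance point. From about 1.6 rad I moved slowly and it fell the rest of the way by itself. The last picture shows its edge at the 2.0 rad position, on the straps and clear of the fingers.
- **Chest:** its near corner was within about 1 px of its start after the bolt push. The end-of-job match on the chest end showed no shift but scored low (0.59), so it proves little.
- **Oil can and flask:** the scene camera shows no shift for either.
- **Hammer:** the scene camera shows no shift, and its head is at the same pixels as at the start. The top camera disagreed with a shift of (-2, 5) px. I put that down to the arm or its shadow over that view and the featureless handle in that crop, but I did not check it further.

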